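Index the bonding press and hold its lever in the green band

TASK

On the small bonding press, turn the turret by its black bar grip until the red stone has clicked into place under the pad. Then press the lever's orange button down until the lever's pointer is in the green band of the scale, never past it into the red, and finish while still holding it there so that the bond can set. Leave the other things on the bench where they are.

Things in the scene. Friction and masses are not known exactly. Their poses are not given: they have to be found in the camera images.
- bonding_press: Grey base plate of the press, 270 x 200 mm, 18 mm high, fixed to the bench; it carries the turret, the lever and the scale. Origin on the bench under it; its x axis runs along the lever, from the orange button (-x end, toward the robot) to the pivot (+x end), z up. The turret axis stands at (0, 45) mm in this frame. The base's rear yoke is 93 mm high, the scale plate 129 mm high; the plate stands beside the lever at (-45, -48) mm, on the side away from the turret.
- turret (a joint): Turn of the turret about its upright axis, rad, counter-clockwise from above is positive; 0 (or any full turn) is the red stone exactly under the pad. It has no stops. A spring detent with eight positions, 0.785 rad (45 degrees) apart, pulls it to the nearest one when it is let go; turning past the hump half-way takes about 0.13 N m. At the start it rests at -0.785 or -1.571 (red stone one or two positions short).
- turret_grip (a point): Centre of the turret's black bar grip on the turret axis, 114 mm above the bench. The bar is 56 mm long, 16 mm wide and 28 mm high, and lies along this point's y axis (which points away from the red stone); z up. It is free to be taken from above across its 16 mm width. The steel disc below it has radius 86 mm, the stones on it reach 62 mm above the bench.
- red_stone (a point): Top of the one red stone (18 mm wide, domed, in a brass nest) on the turret, 72 mm from the turret axis, 62 mm above the bench. The seven other stones are white.
- under_pad (a point): The point under the lever's rubber pad where the red stone must come, 72 mm from the turret axis, 62 mm above the bench. Fixed to the base.
- press_lever (a joint): Angle of the steel lever, rad: 0 fully raised (its rest, 0.25 rad above level), grows as its button end is pressed down, 0.25 is level, stop at 0.40. The green band of the scale runs from 0.22 to 0.28; above 0.28 is the red zone. A spring pushes it up: at the button about 3 N at the start and 6 to 7 N in the green band; it springs back up when let go.
- lever_button (a point): Centre of the flat top of the orange round button, 40 mm wide, at the free end of the lever; it moves with the lever, about 159 mm above the bench when raised and 96 mm when level. It lies 255 mm from the pivot along the lever and 16 mm above the lever's centre line; the lever bar is 14 mm square.
- lever_pivot (a point): Centre of the lever's pivot at the rear of the press, 80 mm above the bench; the pivot axis is the base's y axis. Fixed to the base.
- wood_block: Small offcut of dark wood, 41 x 70 x 24 mm, left of the press: leave it. Origin at the centre of its underside.
- flat_pliers: Pliers with orange handles, 160 x 56 x 13 mm, lying right of the press: leave them. Origin at the centre of the underside.
- chasing_hammer: Hammer with a wooden handle, 178 x 72 x 22 mm, lying right of the press: leave it. Origin at the centre of the underside.

How it is judged:
On the way, in this order (a step that is already met when the one before it is completed fails the run):
1. the red stone rests under the pad (horizontal distance between red_stone and under_pad below 0.005 m and velocity of joint turret between -0.1 and 0.1 rad/s), for 0.3 s.
2. the robot holds the lever in the green band (value of joint press_lever between 0.215 and 0.285 rad and contact force between any of the fingers, the arm and press_lever above 1 N), for 0.3 s.
At the end, for the whole second after the job is handed in: The red stone is under the pad (within 5 mm), and the robot itself presses the lever (more than 1 N), which stands in the green band (0.22 to 0.28 rad, 0.005 rad allowance) (all of step 2 and horizontal distance between red_stone and under_pad below 0.005 m); the arm keeps its last pose, push and grip.
It fails at once if the lever went past the green band (value of joint press_lever above 0.3 rad).
It fails at once if another thing on the bench was moved (distance of any of wood_block, flat_pliers, chasing_hammer from where it was at the start of the episode above 0.03 m).
It also fails if it takes over 58 s, if anything falls off the work surface, if the arm or the gripper's body presses on something with over 40 N, if the wrist force passes 120 N, or if a joint passes its speed limit or range.

ROBOT

A 6-joint arm with a two-finger parallel gripper is mounted at the origin on a cart in front of the work surface, level with it; the furniture and walls round the work are solid. World frame = base frame: x ahead of the robot, y to its left, z up, the work surface at z = 0. Lengths are in m, angles in rad, forces in N, time in s.
With the tool pointing down it reaches from about 0.4 to 0.825 m from the base axis. Payload 7 kg.
Tool frame: the origin (TCP) lies on the centre line of the jaws, within the pads' length; the fingertips stand 11 mm ahead of it and the grasp point (between the pads) lies 8 mm behind it; z points along the fingers, y is the direction in which the jaws open and shut (so a half turn about z gives the same grasp; the last joint's range is limited). The gripper opens to 85 mm and grips with 20 to 120 N. Pads are 22 mm wide; open, the fingers measure 114 mm over their backs; the gripper's body (76 mm by 85 mm) begins 54 mm behind the grasp point. The pads swing forward as they close: fully open they stand 13 mm farther back than shut.
Start: joints at [1.412, 0.359, 0.012, 0, -1.224, -0.288], TCP at [0.292, 0.609, 0.242] pointing down, gripper open.
Joint ranges: [-3.07, 3.07], [-1.43, 2.12], [-1.02, 1.25], [-3.03, 1.67], [-3.05, -0], [-3.03, 3.03]. Speed limits (rad/s): [2.39, 2.39, 3.01, 3.14, 3.14, 3.14].

INTERFACE

Orientations are given as a rotation vector (axis times angle).
In Python, from bench import ctrl gives the robot as it stands. The module is installed in compiled form; this text tells all that it offers. Calls block until the motion is done:
- ctrl.reach(position, orientation): joint-space move of the TCP to a pose.
- ctrl.movel(position, feed=0.15, ori=None): straight line of the TCP; ori=None keeps the orientation; feed is the mean speed in m/s.
- ctrl.goto_joints(angles): joint-space move.
- ctrl.let_go() and ctrl.close(strength=None): open the fingers fully, or close them until they stop; strength is the grip in N (None keeps the last).
- ctrl.pause(seconds).
- ctrl.inverse_kinematics(position, orientation): joint angles nearest the present ones, or None.
- ctrl.sense(): the state.
- ctrl.read_camera(name): name is "scene" or "top" or "wrist"; returns a dict with "img" (480x640x3 uint8, blue, green, red), "range_z" (480x640 float32, m along the optical axis (not along the pixel's ray), 0 where there is no reading), "K" (3x3 intrinsics, pixels), "dist_coeffs" ([k1, k2, p1, p2, k3] as OpenCV has them; the pictures are not rectified), "rvec" (rotation vector, rad) and "tvec" (3), from world to camera coordinates, as OpenCV has them. Camera axes: x right, y down, z forward; pixel columns grow to the right and rows downward; lengths in m; the calibration is good to about 2 mm. A picture is of the moment at which its call begins.
A pose or a line that the arm cannot do raises ctrl.MotionError and nothing moves.
- ctrl.hand_in(): hands the job in, once; it reports no verdict.
The state is a dict: "time": time; "qpos": joint angles; "joint_vel": joint speeds; "joint_torque": joint torques, N m; "tcp_pos": TCP position; "orientation": TCP orientation; "wrist_force": force on the tool from outside, world axes, zero at the start; "ft_torque": the same for the moment, N m; "opening": finger opening in m.
Only numpy, scipy, OpenCV 4.12 (cv2) and the standard library are available. Lean on these libraries where they do the work, as an engineer would, in place of code of your own. Each camera call takes 0.05 s, during which the arm holds its last target.

## Working session

There is one attempt and no reset: what is moved stays moved. The work goes in short steps, each a Python script; the robot and the scene stay as the last script left them, time stands still between calls to the robot, and variables do not carry over. Pictures are saved under pics/ and viewed, and the job is handed in when it is done.

```bash
mkdir -p pics; python3 - <<'E'
from bench import ctrl
import cv2,pickle
s=ctrl.sense();print(s)
for n in("scene","top","wrist"):
    c=ctrl.read_camera(n);pickle.dump(c,open(f'{n}0.pkl','wb'));cv2.imwrite(f'pics/{n}0.png',c['img'])
    print(n,c['K'].tolist() if hasattr(c['K'],'tolist') else c['K'],c['dist_coeffs'],c['rvec'],c['tvec'])
E
```

```text
{'time': 0.0, 'qpos': array([ 1.41208881e+00,  3.59364270e-01,  1.10778032e-02, -3.68460776e-04,
       -1.22411643e+00, -2.88111395e-01]), 'joint_vel': array([ 0.00102662,  0.00150283,  0.00066845,  0.00093036, -0.00068766,
        0.00087364]), 'joint_torque': array([-1.10473178e-03, -5.83319914e+01,  2.93427157e+01,  6.93719655e+00,
       -5.79043524e-03,  2.61301244e-05]), 'tcp_pos': array([0.29147595, 0.6083085 , 0.24138325]), 'orientation': array([ 3.06188808e+00, -6.95869455e-01, -3.79682655e-04]), 'wrist_force': array([-0.01137379, -0.40890387, -0.27833831]), 'ft_torque': array([0.02109093, 0.02666844, 0.01532209]), 'opening': 0.08540853887133953}
scene [[460.464384694805, 0.0, 317.7488129347589], [0.0, 460.464384694805, 246.8909933165987], [0.0, 0.0, 1.0]] [0.00171521 0.         0.         0.         0.        ] [ 1.86924129 -0.81488518  0.5210776 ] [-0.29318824  0.30600286  0.74901843]
top [[510.544972458806, 0.0, 322.0280404971645], [0.0, 510.544972458806, 244.60139621984675], [0.0, 0.0, 1.0]] [-0.13024005  0.          0.          0.          0.        ] [ 2.20009788 -2.15782549  0.09176902] [0.1107008  0.59377287 1.70773847]
wrist [[379.2981725125437, 0.0, 320.23352308600914], [0.0, 379.2981725125437, 238.72143723425899], [0.0, 0.0, 1.0]] [-0.02482878  0.          0.          0.          0.        ] [-1.57805641  2.50923879  0.36533278] [ 0.67479782 -0.03834976  0.37877903]
```

View pics/scene0.png

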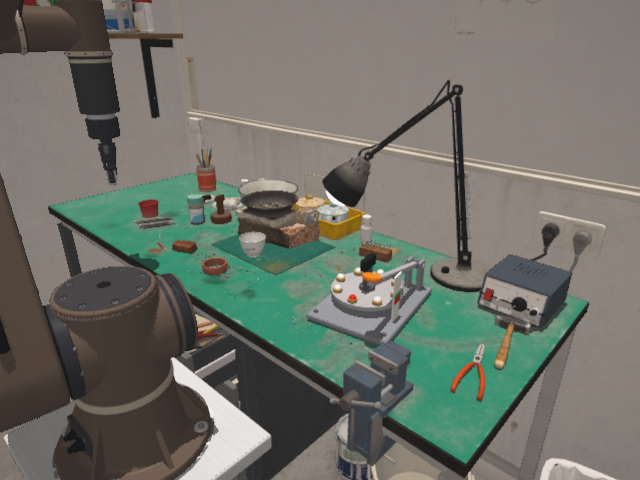

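View pics/top0.png

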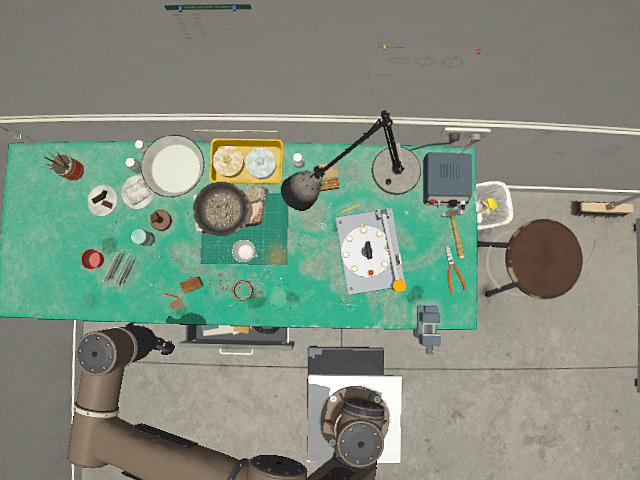

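View pics/wrist0.png

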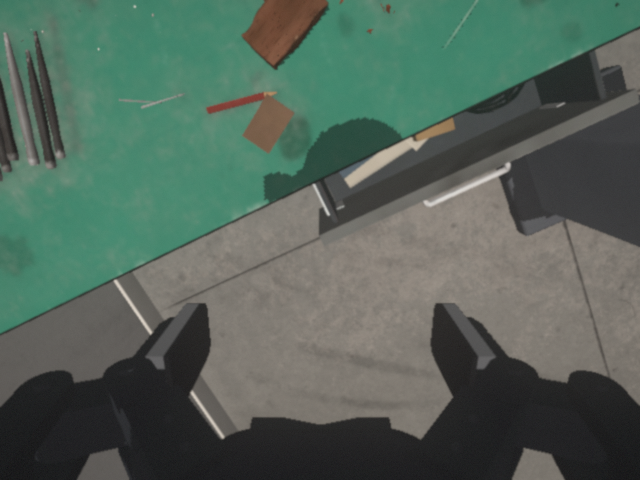

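The top view shows the press at about (370,250): the button at (399,285), red stone at (370,272) and black grip at (367,249). The lamp head at (300,190) and the vise at (428,320) are obstacles. I'll enlarge crops next.

```bash
cat > h.py <<'E'
import numpy as np,cv2,pickle
from scipy.spatial.transform import Rotation as R
def load(n): return pickle.load(open(n+'.pkl','rb'))
def ray(c,u,v):
    p=cv2.undistortPoints(np.array([[[u,v]]],float),np.array(c['K']),np.array(c['dist_coeffs']))[0,0]
    M=cv2.Rodrigues(np.array(c['rvec']))[0];t=np.array(c['tvec']).ravel()
    return -M.T@t, M.T@np.array([p[0],p[1],1.])
def depth(c,u,v):
    o,d=ray(c,u,v);z=c['range_z'][int(round(v)),int(round(u))];return o+d*z
def atz(c,u,v,z):
    o,d=ray(c,u,v);return o+d*(z-o[2])/d[2]
def tri(*obs):
    A=np.zeros((3,3));b=np.zeros(3);L=[]
    for c,u,v in obs:
        o,d=ray(c,u,v);d=d/np.linalg.norm(d);P=np.eye(3)-np.outer(d,d);A+=P;b+=P@o;L.append((o,P))
    x=np.linalg.solve(A,b);return x,[np.linalg.norm(P@(x-o)) for o,P in L]
def proj(c,X):
    return cv2.projectPoints(np.atleast_2d(np.array(X,float)),np.array(c['rvec']),np.array(c['tvec']),np.array(c['K']),np.array(c['dist_coeffs']))[0][:,0]
E
python3 - <<'E'
from h import *
t=load('top0');s=load('scene0')
cv2.imwrite('pics/topc.png',cv2.resize(t['img'][195:315,320:480],None,fx=5,fy=5,interpolation=cv2.INTER_CUBIC))
cv2.imwrite('pics/scenec.png',cv2.resize(s['img'][235:355,290:450],None,fx=5,fy=5,interpolation=cv2.INTER_CUBIC))
for p in [(399,285),(370,272),(367,249),(350,292),(400,150),(300,190),(428,315)]: print(p,depth(t,*p))
E
```

```text
(399, 285) [ 0.45838925 -0.11950543  0.16537829]
(370, 272) [ 0.50021637 -0.03758607  0.07015164]
(367, 249) [ 0.57163452 -0.02166679  0.12724499]
(350, 292) [0.43294518 0.02462773 0.02206099]
(400, 150) [ 0.87464783 -0.11367903  0.21163185]
(300, 190) [0.73129835 0.19017866 0.26801712]
(428, 315) [ 0.36249469 -0.22858865  0.08319153]
```

View pics/topc.png

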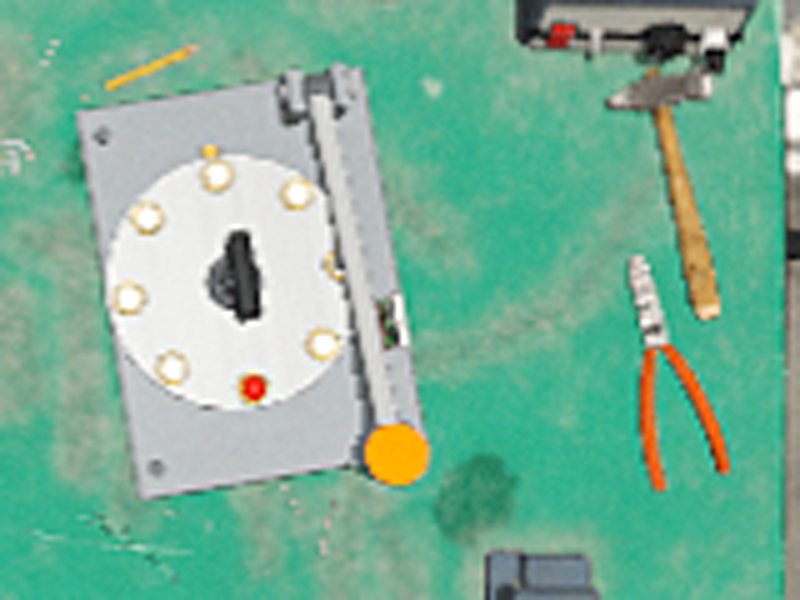

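View pics/scenec.png

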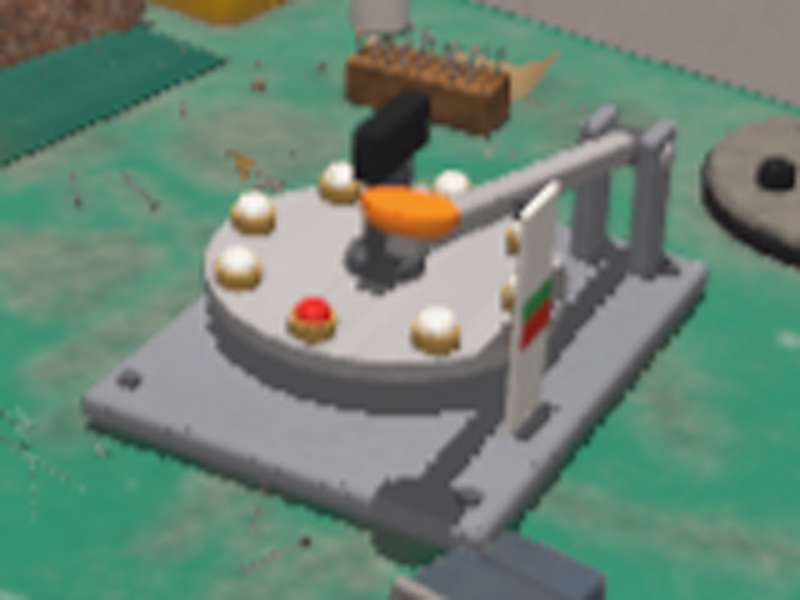

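```bash
python3 - <<'E'
from h import *
t=load('top0');s=load('scene0')
T=lambda u,v:(t,320+(u+.5)/5-.5,195+(v+.5)/5-.5)
S=lambda u,v:(s,290+(u+.5)/5-.5,235+(v+.5)/5-.5)
f=lambda n,a,b:print(n,*[np.round(x,4) for x in tri(T(*a),S(*b))])
f('button',(397,455),(411,206))
f('red',(254,387),(315,308))
f('cFL',(143,495),(85,402))
f('cRR',(360,68),(707,265))
f('w_FR',(323,343),(436,317))
f('gripend_near',(247,320),(375,135))
for n,p in dict(FL=(143,495),RL=(79,115),RR=(360,68)).items(): print(n,atz(*T(*p),.018))
print('red',atz(*T(254,387),.062));print('button',atz(*T(397,455),.159))
# stones fit circle
W=[(216,174),(297,192),(147,217),(129,297),(172,368),(254,387),(323,344)]
P=np.array([atz(*T(*p),.062)[:2] for p in W]);A=np.c_[2*P,np.ones(len(P))]
x=np.linalg.lstsq(A,(P**2).sum(1),rcond=None)[0];r=np.sqrt(x[2]+x[0]**2+x[1]**2);print('axis',x[:2],r, np.degrees(np.arctan2(*(P-x[:2]).T[::-1])))
E
```

```text
button [ 0.4569 -0.1211  0.1576] [0.0005 0.0005]
red [ 0.501  -0.0404  0.059 ] [0.0006 0.0006]
cFL [0.4269 0.0306 0.0133] [0.0006 0.0006]
cRR [ 0.7225 -0.1147  0.0174] [0.0001 0.0001]
w_FR [ 0.5308 -0.0857  0.0597] [0.0002 0.0002]
gripend_near [ 0.5441 -0.0322  0.1267] [0.0047 0.0047]
FL [0.42739768 0.03040888 0.018     ]
RL [0.68570971 0.0782238  0.018     ]
RR [ 0.72230962 -0.11454589  0.018     ]
red [ 0.50049838 -0.03968712  0.062     ]
button [ 0.45656513 -0.12049518  0.159     ]
axis [ 0.57126217 -0.02647208] 0.07197942515060582 [  11.07985734  -34.13358959   55.45948779  100.14855431  145.06840074
 -169.42194111 -125.18334724]
```

Measurements agree with the text: red stone 72.0 mm from the axis, button at z = 0.158 and plate yaw about 10.45°. The red stone sits at -169.5° and the under-pad direction is -79.5°, so it needs +90° (two positions). Next I'll plan IK and move over the press.

```bash
cat >> h.py <<'E'
YAW=np.radians(10.45);AX=np.array([.5713,-.0265])
ex=np.array([np.cos(YAW),np.sin(YAW)]);ey=np.array([-ex[1],ex[0]])
O=AX-.045*ey
def down(a): return (R.from_euler('z',a)*R.from_euler('x',np.pi)).as_rotvec()
E
python3 - <<'E'
from h import *
from bench import ctrl
t=load('top0')
# lamp points
for p in [(300,175),(320,172),(335,155),(350,145),(365,130),(380,118),(395,165)]: print(p,np.round(depth(t,*p),3))
for k in (0,np.pi,-np.pi):
  for d in (0,np.pi/2):
    print(k,d,ctrl.inverse_kinematics([*AX,.106],down(YAW+k+d)))
for p in ([.38,.36,.36],[.47,0,.36]): print(ctrl.inverse_kinematics(p,down(YAW-np.pi)))
E
```

```text
(300, 175) [0.775 0.191 0.275]
(320, 172) [0.775 0.132 0.317]
(335, 155) [ 0.91   0.083 -0.001]
(350, 145) [ 0.948  0.03  -0.002]
(365, 130) [ 0.961 -0.011  0.132]
(380, 118) [ 0.88  -0.02   0.491]
(395, 165) [ 0.864 -0.12   0.06 ]
0 0 [ 2.95640370e-01  3.16497966e-01 -3.93584876e-01 -4.44089210e-16
 -8.60713485e-01  1.45754286e+00]
0 1.5707963267948966 [ 0.29564037  0.31649797 -0.39358488  0.         -0.86071348  3.02833919]
3.141592653589793 0 [ 2.95640370e-01  3.16497966e-01 -3.93584876e-01 -4.44089210e-16
 -8.60713485e-01 -1.68404979e+00]
3.141592653589793 1.5707963267948966 [ 2.95640370e-01  3.16497966e-01 -3.93584876e-01  4.44089210e-16
 -8.60713485e-01 -1.13253464e-01]
-3.141592653589793 0 [ 2.95640370e-01  3.16497966e-01 -3.93584876e-01 -4.44089210e-16
 -8.60713485e-01 -1.68404979e+00]
-3.141592653589793 1.5707963267948966 [ 0.29564037  0.31649797 -0.39358488  0.         -0.86071348 -0.11325346]
[ 1.1335309   0.04979449 -0.11784535  0.         -1.40315648 -2.52194032]
[ 0.42035558 -0.04656179 -0.21440653  0.         -1.40295158 -1.808765  ]
```

```bash
python3 - <<'E'
from h import *
from bench import ctrl
c=load('wrist0');o,d=ray(c,320,240);
s=ctrl.sense();Rt=R.from_rotvec(s['orientation'])
print('cam in tool',Rt.inv().apply(o-s['tcp_pos']),Rt.inv().apply(d))
ori=down(YAW-np.pi)
ctrl.reach([.38,.38,.34],ori)
ctrl.reach([.47,.0,.32],ori)
ctrl.reach([.5713,-.0265,.27],ori)
for i in range(1):
    c=ctrl.read_camera('wrist');pickle.dump(c,open('w1.pkl','wb'));cv2.imwrite('pics/w1.png',c['img'])
ctrl.movel([.5413,-.0265,.24])
c=ctrl.read_camera('wrist');pickle.dump(c,open('w2.pkl','wb'));cv2.imwrite('pics/w2.png',c['img'])
s=ctrl.sense();print(s['time'],s['tcp_pos'],s['wrist_force'])
E
```

```text
cam in tool [ 0.07220985 -0.00033691 -0.13156273] [-0.28924747 -0.00097969  0.95725999]
4.6083 [ 0.54218683 -0.02609031  0.24179533] [-0.06322705 -0.68168989  0.30694754]
```

View pics/w1.png

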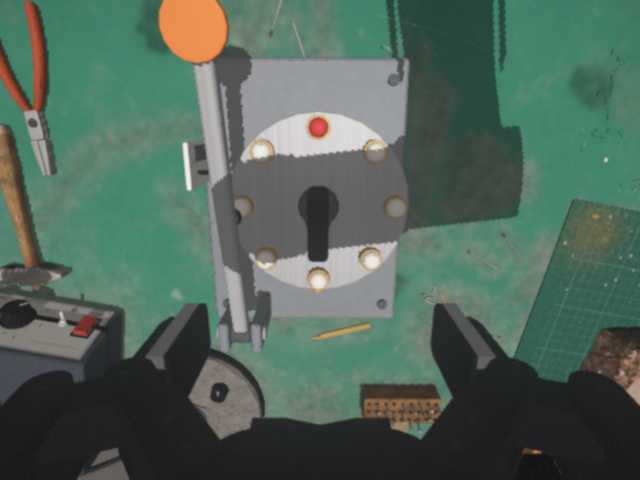

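View pics/w2.png

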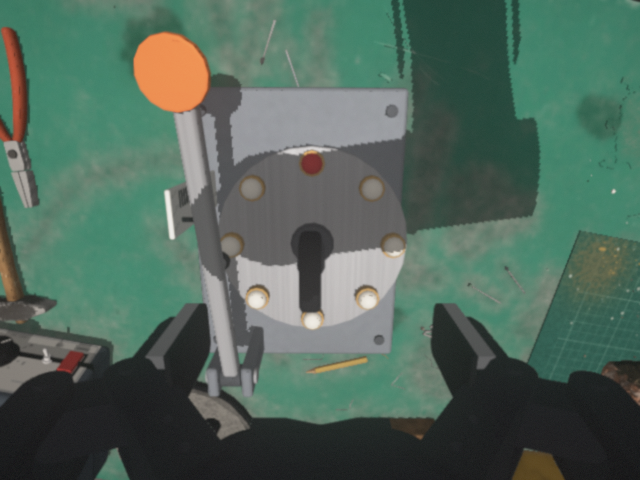

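The wrist views show the bar upright in the image, parallel to the jaws' flats, between rows ~187 and 261 (w1) and ~232 and 311 (w2). I'll enlarge both crops to read the bar corners.

```bash
python3 - <<'E'
from h import *
a=load('w1')['img'][175:275,280:360];b=load('w2')['img'][220:320,270:350]
m=np.hstack([cv2.resize(np.clip(x.astype(float)*2.2,0,255).astype('uint8'),None,fx=5,fy=5,interpolation=cv2.INTER_CUBIC) for x in(a,b)])
cv2.imwrite('pics/wc.png',m)
E
```

```text
(no output)
```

View pics/wc.png

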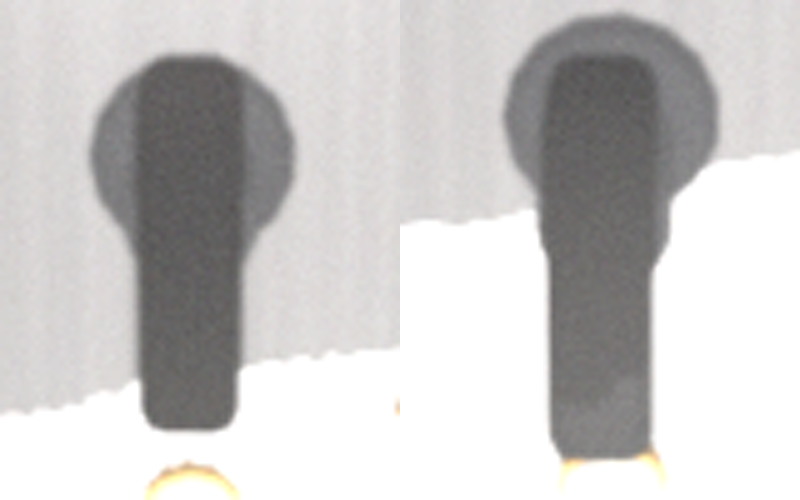

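```bash
python3 - <<'E'
from h import *
a=load('w1');b=load('w2')
n,e1=tri((a,317.3,185.9),(b,309.9,231.3));f,e2=tri((a,317.3,260.8),(b,309.9,311.4))
print(n,e1,f,e2,np.linalg.norm(f-n),(n+f)/2,np.degrees(np.arctan2(*(f-n)[[1,0]])))
n=atz(b,309.9,231.3,.128);f=atz(b,309.9,311.4,.128);print('atz',n,f,(n+f)/2,np.linalg.norm(f-n))
n=atz(a,317.3,185.9,.128);f=atz(a,317.3,260.8,.128);print('atz',n,f,(n+f)/2,np.linalg.norm(f-n))
for c,p,q in((a,(318,127),(194,25)),(b,(312,163),(172,71))): print(atz(c,*p,.06),atz(c,*q,.158),depth(c,*p),depth(c,*q))
E
```

```text
[ 0.54374577 -0.03275702  0.10813876] [np.float64(6.020247579212549e-05), np.float64(6.020247579212072e-05)] [ 0.59732909 -0.02282438  0.12723571] [np.float64(0.00010654635766341), np.float64(0.0001065463576634291)] 0.05774532150042286 [ 0.57053743 -0.0277907   0.11768723] 10.501611887351627
atz [ 0.53814536 -0.03315247  0.128     ] [ 0.59692704 -0.02276769  0.128     ] [ 0.5675362  -0.02796008  0.128     ] 0.05969194909227761
atz [ 0.5407626  -0.03320057  0.128     ] [ 0.59706028 -0.02297438  0.128     ] [ 0.56891144 -0.02808747  0.128     ] 0.057218910649113455
[ 0.50072125 -0.04040735  0.06      ] [ 0.45737493 -0.12037966  0.158     ] [ 0.50071427 -0.04039216  0.06265435] [ 0.45736888 -0.12039133  0.15796546]
[ 0.50012132 -0.03997534  0.06      ] [ 0.45650237 -0.12060418  0.158     ] [ 0.49996637 -0.03996937  0.06156108] [ 0.45662615 -0.11979617  0.16012443]
```

Bar top measured at z = 0.127 (expected 0.128), length 58 mm (expected 56), direction 10.5°. The near edge's height, 0.108, was a poorer match because I read the end face. I'll descend and grip.

```bash
python3 - <<'E'
from h import *
from bench import ctrl
ori=down(YAW-np.pi)
P=[.5705,-.0268]
ctrl.movel([*P,.19],ori=ori)
for z in (.15,.130,.113):
    ctrl.movel([*P,z],feed=.08); s=ctrl.sense();print(s['tcp_pos'],s['wrist_force'])
ctrl.close(40)
s=ctrl.sense();print(s['time'],s['tcp_pos'],s['wrist_force'],s['ft_torque'],s['opening'],s['qpos'])
c=ctrl.read_camera('wrist');pickle.dump(c,open('w3.pkl','wb'));cv2.imwrite('pics/w3.png',c['img'])
E
```

```text
[ 0.57073564 -0.02678943  0.15035117] [0.41381293 0.43153998 0.7170906 ]
[ 0.57033169 -0.02689362  0.12978087] [-0.52014798  0.34425874 -0.03782738]
[ 0.57032939 -0.02688358  0.11285385] [ 0.98229508  0.24776914 -0.44694122]
7.1833 [ 0.57082627 -0.02821994  0.11349376] [ 1.74961242 -8.54575829  0.3528058 ] [-2.72318325 -0.5521091   0.02926778] 0.015410309182069927 [ 0.29408368  0.30696929 -0.38790849  0.00240858 -0.87605275 -1.6839901 ]
```

View pics/w3.png

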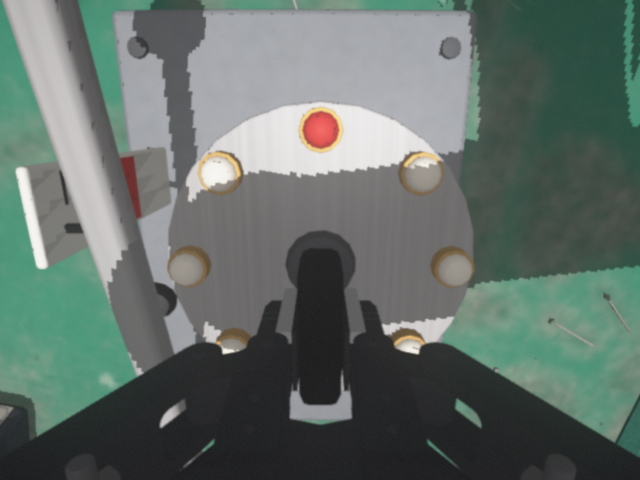

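Gripped: opening 15.4 mm, and w3 shows the bar (320,325) between the pads. The 8.5 N side force means the true axis is ~1 mm to -y, so I'll rotate about the corrected centre.

```bash
python3 - <<'E'
from h import *
from bench import ctrl
P=[.5708,-.0284,.113]
for k in range(1,10):
    ctrl.reach(P,down(YAW-np.pi+np.radians(10*k)))
    s=ctrl.sense();print(k,np.round(s['time'],2),np.round(s['tcp_pos'],4),np.round(s['wrist_force'],1),np.round(s['ft_torque'],2),round(s['opening'],4),round(s['qpos'][5],3))
ctrl.pause(.3)
c=ctrl.read_camera('wrist');pickle.dump(c,open('w4.pkl','wb'));cv2.imwrite('pics/w4.png',c['img'])
E
```

```text
1 7.52 [ 0.5709 -0.0285  0.1135] [-2.  -0.3  4.8] [ 0.12  0.75 -0.11] 0.0152 -1.51
2 7.82 [ 0.5709 -0.0287  0.1135] [-1.2 -2.2  5.3] [-0.42  0.61 -0.01] 0.0152 -1.337
3 8.11 [ 0.571  -0.0288  0.1135] [-0.7 -2.9  6.3] [-0.92  0.46  0.11] 0.0152 -1.164
4 8.4 [ 0.5712 -0.0289  0.1135] [-0.3 -5.4  6.2] [-1.4   0.18  0.09] 0.0153 -0.992
5 8.69 [ 0.5713 -0.029   0.1135] [ 0.4 -5.3  4.4] [-1.68 -0.06 -0.13] 0.0153 -0.817
6 8.98 [ 0.5714 -0.0291  0.1135] [ 2.3 -5.9  3.5] [-1.98 -0.26 -0.13] 0.0149 -0.643
7 9.28 [ 0.5717 -0.0292  0.1135] [ 2.4 -6.6  3.8] [-2.22 -0.52  0.06] 0.0149 -0.468
8 9.57 [ 0.5718 -0.0292  0.1135] [ 3.6 -6.7  2.6] [-2.37 -0.78  0.07] 0.015 -0.294
9 9.86 [ 0.572  -0.0292  0.1135] [ 4.6 -6.8  3.4] [-2.49 -1.03 -0.01] 0.0155 -0.119
```

View pics/w4.png

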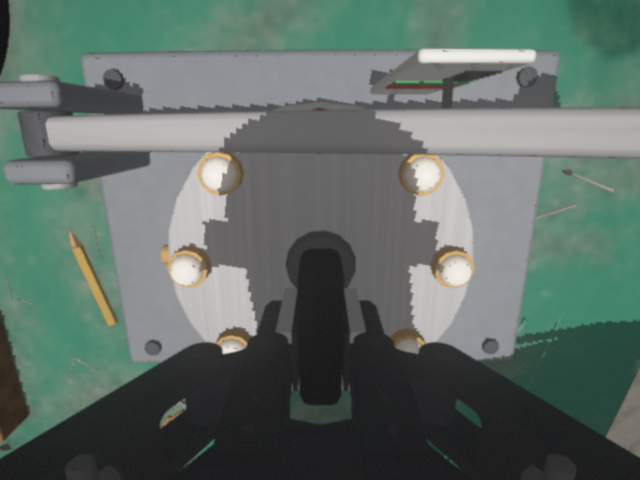

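The bar turned the full 90°, with the white stones symmetric at (187,268)/(455,268) and the red one hidden under the lever at (320,110). Release, let it click, lift, check.

```bash
python3 - <<'E'
from h import *
from bench import ctrl
s=ctrl.sense();p=s['tcp_pos']
ctrl.let_go();ctrl.pause(.4)
s=ctrl.sense();print(s['time'],s['opening'],s['wrist_force'])
ctrl.movel([p[0],p[1],.24],feed=.12)
ctrl.pause(.1)
for n in('wrist','top','scene'):
    c=ctrl.read_camera(n);pickle.dump(c,open(n+'5.pkl','wb'));cv2.imwrite(f'pics/{n}5.png',c['img'])
s=ctrl.sense();print(s['time'],s['tcp_pos'])
c=load('scene5');cv2.imwrite('pics/scene5c.png',cv2.resize(c['img'][235:355,290:450],None,fx=5,fy=5,interpolation=cv2.INTER_CUBIC))
E
```

```text
11.2917 0.08533466671158071 [0.50167658 0.63282997 0.15592373]
12.75 [ 0.57183941 -0.02920751  0.23946004]
```

View pics/wrist5.png

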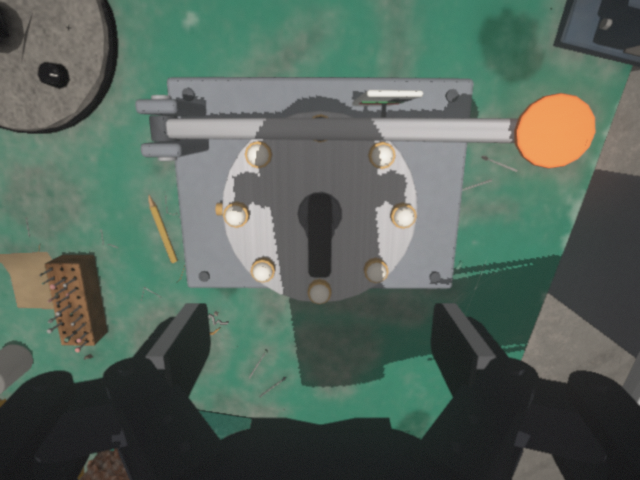

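View pics/scene5c.png

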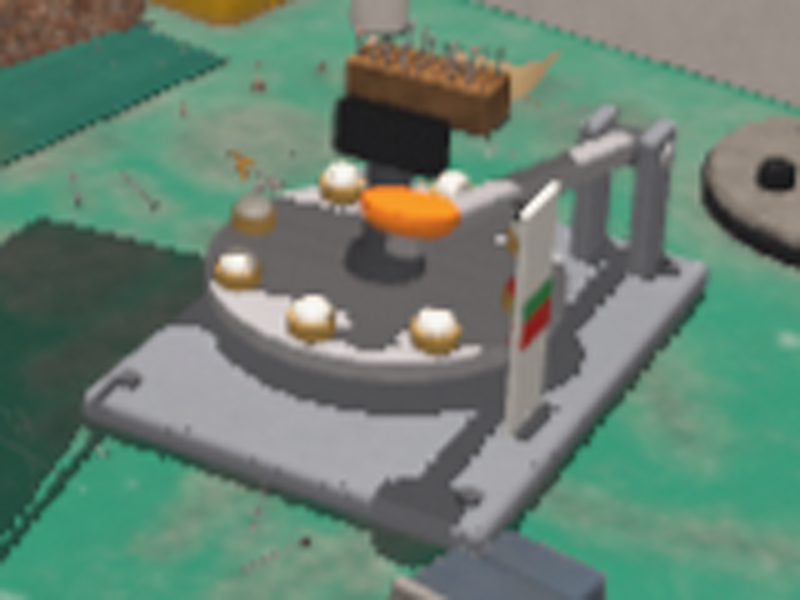

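Scene shows a trace of red behind the scale plate at (511,293), i.e. the red stone is under the lever. I'll check the turret angle from the white stones in the wrist view.

```bash
python3 - <<'E'
from h import *
from bench import ctrl
c=load('wrist5')
W=[(258,154),(383,155),(236,215),(403,215),(262,270),(376,270),(319,291)]
P=np.array([atz(c,*p,.060)[:2] for p in W]);A=np.c_[2*P,np.ones(len(P))]
x=np.linalg.lstsq(A,(P**2).sum(1),rcond=None)[0];r=np.sqrt(x[2]+x[0]**2+x[1]**2)
ang=np.degrees(np.arctan2(*(P-x[:2]).T[::-1]));print(x[:2],r,np.round(ang%45,2),(ang%45).mean())
print('button',atz(c,556,131,.1586),depth(c,556,131))
px=.1134
for q in(0,.25):
    e=.25-q;X=px-.255*np.cos(e)+.016*np.sin(e);print(O+X*ex-.027*ey,.08+.255*np.sin(e)+.016*np.cos(e))
for a in np.radians([10.45-90,10.45-180,10.45]):
    print(ctrl.inverse_kinematics([.455,-.122,.2],down(a)),ctrl.inverse_kinematics([.44,-.123,.107],down(a)))
E
```

```text
[ 0.57191375 -0.02976529] 0.07035253760347215 [10.18  9.18 10.76 10.   10.06 10.16  9.99] 10.047946720676432
button [ 0.45768625 -0.12124586  0.1586    ] [ 0.45860774 -0.12109356  0.16014136]
[ 0.45679647 -0.120833  ] 0.15859060835727368
[ 0.44510781 -0.12298882] 0.096
[ 1.57368606e-01  5.31580133e-02 -4.84069777e-01  4.44089210e-16
 -1.03356854e+00  2.50183012e-02] [ 1.60653531e-01  1.40463519e-01 -6.36914195e-01  4.44089210e-16
 -7.93418612e-01  2.17333757e-02]
[ 1.57368606e-01  5.31580133e-02 -4.84069777e-01 -4.44089210e-16
 -1.03356854e+00 -1.54577803e+00] [ 1.60653531e-01  1.40463519e-01 -6.36914195e-01 -4.44089210e-16
 -7.93418612e-01 -1.54906295e+00]
[ 1.57368606e-01  5.31580133e-02 -4.84069777e-01 -4.44089210e-16
 -1.03356854e+00  1.59581463e+00] [ 1.60653531e-01  1.40463519e-01 -6.36914195e-01 -4.44089210e-16
 -7.93418612e-01  1.59252970e+00]
```

The turret sits at 10.05° against the plate's 10.45°, an error of about 0.5 mm at the stone. The button also agrees: seen at (0.4577,-0.1212), geometry gives (0.4568,-0.1208). I'll move over the button with closed jaws and press in small steps along its arc.

```bash
cat >> h.py <<'E'
def button(q,px=.1134):
    e=.25-q;X=px-.255*np.cos(e)+.016*np.sin(e);p=O+X*ex-.027*ey;return np.array([p[0],p[1],.08+.255*np.sin(e)+.016*np.cos(e)])
E
python3 - <<'E'
from h import *
from bench import ctrl
ori=down(YAW-np.pi/2)
b=button(0)
ctrl.movel([b[0],b[1],.225],ori=ori)
ctrl.close(20)
ctrl.movel([b[0],b[1],.185],feed=.08)
def rep(q):
    s=ctrl.sense();tip=s['tcp_pos'][2]-.011
    print(round(q,3),round(s['time'],2),'tip',round(tip,4),'q_est',round(.25-(tip-.096)/.255,3),np.round(s['tcp_pos']-button(q),4),np.round(s['wrist_force'],2),round(s['opening'],4))
rep(0)
for q in np.arange(-.02,.161,.03):
    p=button(max(q,0)) if q>=0 else button(0)+[0,0,-q*.255]
    ctrl.movel([p[0],p[1],p[2]+.011],feed=.06); rep(q)
c=ctrl.read_camera('scene');pickle.dump(c,open('scene6.pkl','wb'));cv2.imwrite('pics/scene6c.png',cv2.resize(c['img'][215:335,290:450],None,fx=5,fy=5,interpolation=cv2.INTER_CUBIC))
c=ctrl.read_camera('wrist');pickle.dump(c,open('w6.pkl','wb'));cv2.imwrite('pics/w6.png',c['img'])
E
```

```text
0 15.3 tip 0.1742 q_est -0.057 [ 0.0002 -0.0001  0.0266] [-0.    0.3   0.06] -0.0001
-0.02 15.62 tip 0.1634 q_est -0.014 [-0.0018 -0.0003  0.0109] [ 0.97  0.36 -0.75] 0.0003
0.01 15.9 tip 0.1562 q_est 0.014 [0.0004 0.     0.0111] [0.94 0.51 3.04] -0.0001
0.04 16.18 tip 0.149 q_est 0.042 [0.0003 0.     0.0112] [1.6  0.44 3.58] 0.0002
0.07 16.45 tip 0.1417 q_est 0.071 [0.0002 0.     0.0113] [0.66 1.23 3.37] -0.0001
0.1 16.73 tip 0.1342 q_est 0.1 [0.0001 0.     0.0113] [0.75 2.14 3.69] -0.0002
0.13 17.0 tip 0.1268 q_est 0.129 [0.0002 0.     0.0114] [1.41 0.77 4.65] -0.0001
0.16 17.27 tip 0.1193 q_est 0.159 [ 0.0003 -0.      0.0114] [0.53 0.12 4.86] -0.0003
```

View pics/scene6c.png

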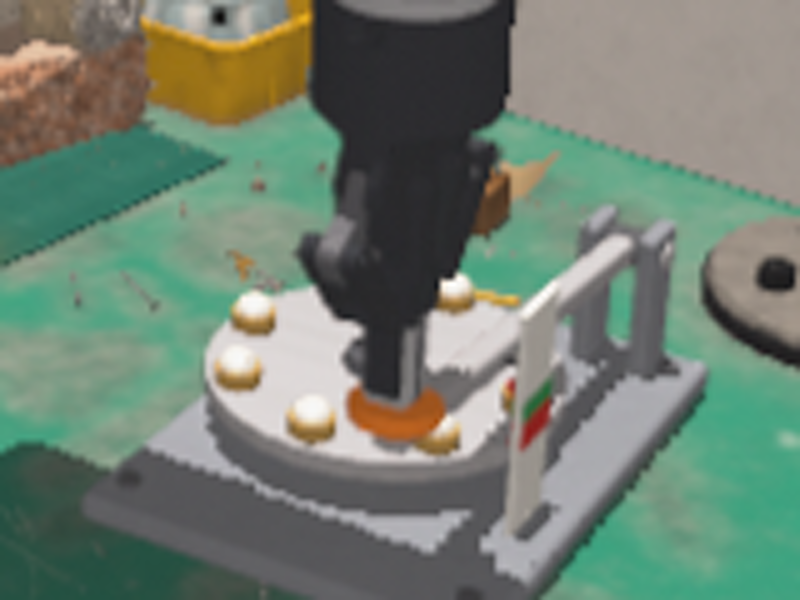

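View pics/w6.png

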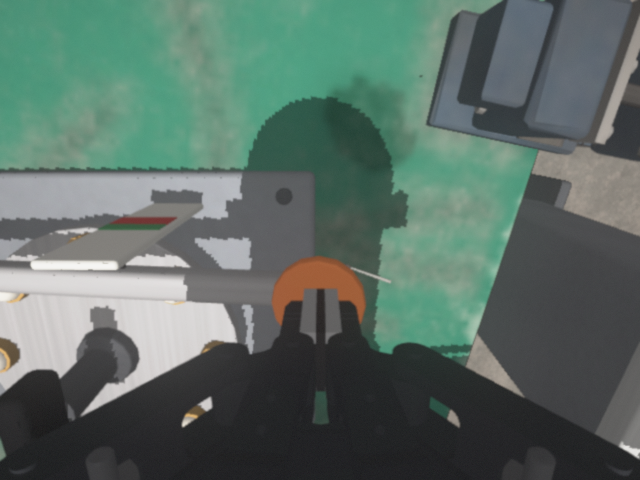

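The tips press the button near its centre (w6: button at (320,300), tips at (320,310)). Contact started at z ≈ 0.157 as expected, with the force rising from 3 to 4.9 N. I'll continue in small steps to 0.25.

```bash
python3 - <<'E'
from h import *
from bench import ctrl
def rep(q):
    s=ctrl.sense();tip=s['tcp_pos'][2]-.011
    print(round(q,3),round(s['time'],2),'q_est',round(.25-(tip-.096)/.255,3),np.round(s['tcp_pos']-button(q),4),np.round(s['wrist_force'],2))
for q in (.18,.20,.22,.235,.245):
    p=button(q)
    ctrl.movel([p[0],p[1],p[2]+.0108],feed=.04); rep(q)
ctrl.pause(.6);rep(q)
for n in('wrist','top','scene'):
    c=ctrl.read_camera(n);pickle.dump(c,open(n+'7.pkl','wb'));cv2.imwrite(f'pics/{n}7.png',c['img'])
c=load('scene7');cv2.imwrite('pics/scene7c.png',cv2.resize(c['img'][255:345,340:460],None,fx=6.6,fy=6.6,interpolation=cv2.INTER_CUBIC))
E
```

```text
0.18 17.66 q_est 0.18 [ 0.0002 -0.      0.0111] [ 1.09 -0.08  5.18]
0.2 17.93 q_est 0.2 [ 0.0002 -0.      0.0111] [1.15 0.66 4.43]
0.22 18.21 q_est 0.219 [0.0002 0.     0.0112] [1.11 1.32 6.95]
0.235 18.46 q_est 0.234 [0.0002 0.     0.0112] [0.84 0.81 6.64]
0.245 18.71 q_est 0.244 [0.0003 0.     0.0113] [1.82 1.05 6.9 ]
0.245 19.31 q_est 0.244 [ 0.0002 -0.      0.0113] [ 1.04 -1.18  6.11]
```

View pics/scene7c.png

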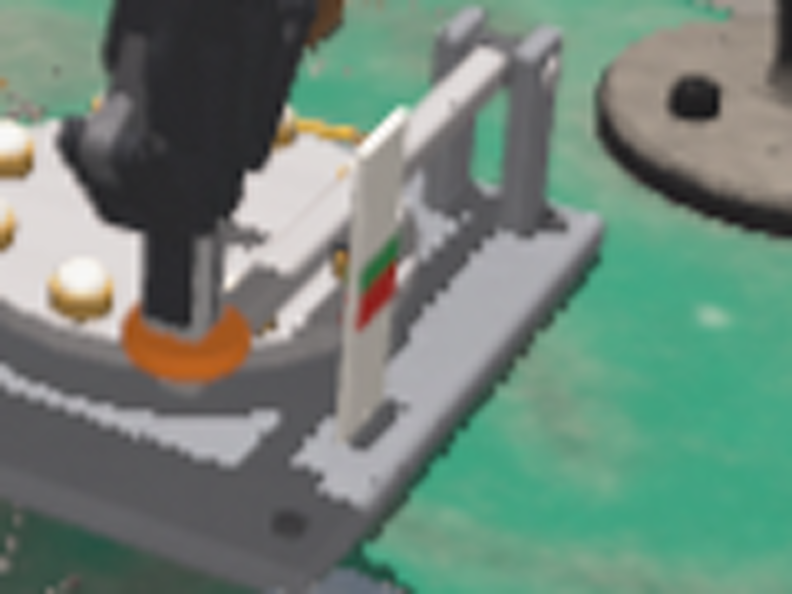

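View pics/wrist7.png

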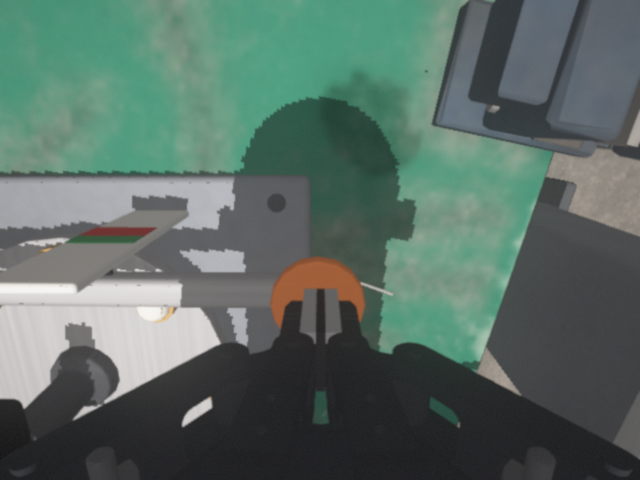

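View pics/top7.png

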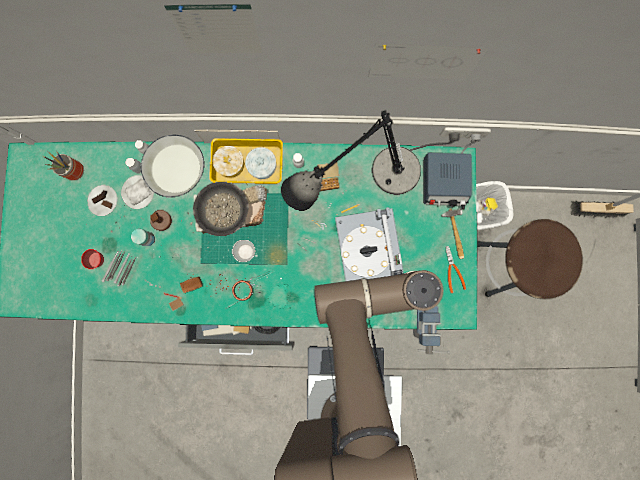

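The pointer is hidden on the far side of the plate in every view, so I'll check the lever's tilt from depth, and the turret and loose items from the top view.

```bash
python3 - <<'E'
from h import *
from bench import ctrl
for n in('top7','scene7','wrist7','top0'):
    c=load(n);H,Wd=c['range_z'].shape;pts=[]
    vv,uu=np.mgrid[0:H,0:Wd];m=c['range_z']>0
    p=cv2.undistortPoints(np.c_[uu[m],vv[m]].astype(float)[:,None],np.array(c['K']),np.array(c['dist_coeffs']))[:,0]
    M=cv2.Rodrigues(np.array(c['rvec']))[0];X=(np.c_[p,np.ones(len(p))]*c['range_z'][m][:,None]-np.array(c['tvec']).ravel())@M
    d=X[:,:2]-O;bx=d@ex;by=d@ey
    k=(abs(by+.027)<.004)&(bx>-.1)&(bx<.09)&(X[:,2]>.075)&(X[:,2]<.15)
    if k.sum()>5:
        f=np.polyfit(bx[k],X[k,2],1);r=X[k,2]-np.polyval(f,bx[k]);g=abs(r)<.006;f=np.polyfit(bx[k][g],X[k,2][g],1)
        print(n,k.sum(),'slope angle',-np.arctan(f[0]),'q',.25+np.arctan(f[0]),'z at pivot',np.polyval(f,.1134),'z at -.1',np.polyval(f,-.1))
a=load('top0')['img'];b=load('top7')['img']
cv2.imwrite('pics/cmp.png',np.hstack([cv2.resize(x[200:310,330:480],None,fx=2.6,fy=2.6,interpolation=cv2.INTER_CUBIC) for x in(a,b)]))
d=np.abs(a.astype(int)-b).max(2);
for nm,(u0,u1,v0,v1) in dict(block=(175,205,272,295),pliers=(440,470,243,295),hammer=(440,470,205,262)).items(): print(nm,(d[v0:v1,u0:u1]>40).sum())
s=ctrl.sense();print(s['time'],s['wrist_force'])
E
```

```text
top7 126 slope angle -0.007170029184137688 q 0.25717002918413767 z at pivot 0.08904606617839686 z at -.1 0.08751595572976688
scene7 119 slope angle 0.005459170231182293 q 0.24454082976881772 z at pivot 0.08856619056005507 z at -.1 0.08973118906071702
wrist7 3206 slope angle 0.005600171573784919 q 0.24439982842621508 z at pivot 0.08723368041110467 z at -.1 0.08842876951840682
top0 143 slope angle 0.24157622656755606 q 0.008423773432443937 z at pivot 0.08918785601302445 z at -.1 0.14176704873493587
block 0
pliers 41
hammer 0
19.4583 [1.06765199 0.5203134  6.26143601]
```

View pics/cmp.png

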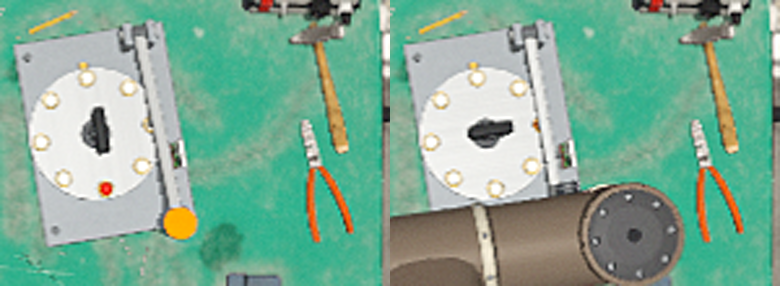

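The lever is near level: q ≈ 0.244 from the wrist and scene views, 0.257 from the top view, all inside the green band. The red stone's edge shows under the lever at (537,127), and the hammer, pliers and block haven't moved (the 41 changed pixels in the pliers box are the arm's shadow or edge). Handing in while holding.

```bash
python3 - <<'E'
from bench import ctrl
s=ctrl.sense();print(s['time'],s['tcp_pos'],s['wrist_force'])
print(ctrl.hand_in())
E
```

```text
19.4583 [ 0.44545514 -0.12296888  0.10864611] [1.06765199 0.5203134  6.26143601]
the job is handed in; nothing more can be done
None
```

I turned the turret +90° (two positions) by its bar grip, so the red stone is under the pad. I then pressed the orange button with the closed fingertips and handed the job in at 19.5 s, still holding it. No verdict was reported.

**Last checks**
- **Turret:** after release it stood about 0.4° from the detent position, which is roughly 0.5 mm at the stone. I worked this out from the white stones, because the lever hides the red one almost completely.
- **Lever:** the arm's position and the scene and wrist depth images all gave about 0.244 rad. The coarser top view gave 0.257 rad. All are inside the green band of 0.22 to 0.28.
- **Hold force:** about 6.3 N, as expected for the green band.
- **Other things:** the block, pliers and hammer looked unmoved in the top view. About 41 pixels changed near the pliers, which I took to be the arm or its shadow.

**What I could not confirm or what disagreed**
- The lever's pointer was hidden behind the scale plate in every view, so I never read it on the scale itself.
- The near edge of the grip bar came out at 0.108 m instead of 0.128 m because I matched the wrong edge. The far edge (0.127 m) and a 15.4 mm opening on the 16 mm bar fitted.
- The grip was about 1.5 mm off centre and pushed sideways with about 8.5 N when it closed, so I turned about a corrected centre.

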